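# Find the tired spring foot and flag it

## Task

One of the three spring feet of the microscope's anti-vibration plate, standing in the service rack with their rubber pads up, has a tired spring. With the fingertips press each pad gently straight down by about a centimetre and let it rise, and when you have felt all three push the red tag in front of the softest foot down flat. Leave the other two tags up, the feet standing in their seats with nothing lifted, and the things round about where they are.

Things in the scene. Friction and masses are not known exactly. Their poses are not given: they have to be found in the camera images.
- rack: aluminium rack plate, 146 mm deep (its x, from the tags at the front edge to the feet at the back) by 270 mm long (its y) by 12 mm thick, fixed to the bench. Origin at the middle of its underside; +x points away from the tags, +y to its left as seen from the tags' side, z up. Three round seats, 6 mm deep and 62 mm across, lie in a row 85 mm apart (y = +85, 0, -85 mm, x = +36 mm); each holds a spring foot and has a red tag in front of it
- seat_left (a point): centre of the floor of the rack's left seat (rack x = 36, y = 85 mm), 6 mm above the bench
- seat_middle (a point): centre of the floor of the rack's middle seat (rack x = 36, y = 0 mm), 6 mm above the bench
- seat_right (a point): centre of the floor of the rack's right seat (rack x = 36, y = -85 mm), 6 mm above the bench
- foot_a: one of three spring feet that look alike: steel flange 58 mm across and 6 mm thick, blue housing 44 mm across with dark bands, dark steel bush on top ending 36 mm above the flange's underside; a bright 14 mm rod rises from it to a round black rubber pad with a grey centre. 0.3 to 0.6 kg. It stands loose in a seat of the rack, any foot in any seat. Origin at the centre of its underside, z up
- top_a (a point): centre of the upper face of the rubber pad of foot_a: 40 mm across, 67 mm above the foot's underside (73 mm above the bench) when up, half a millimetre lower on the softest spring. It moves straight down by up to 15 mm against the spring in the housing, a hard stop, and rises by itself. The three springs differ clearly: 10 mm down, the resistance lies somewhere between 2.5 and 13 N, and no two are within 30 % of each other; at the stop it is under 18 N
- ring_a (a joint): orange travel ring, 22 mm across and 4 mm high, that grips the rod of foot_a by friction (0.5 N). It starts on the dark steel bush (0 to 1.5 mm); when the pad is pushed down, the bush pushes the ring up the rod and it stays there, so the value, in m, is the deepest that the pad has been pressed
- foot_b: one of three spring feet that look alike: steel flange 58 mm across and 6 mm thick, blue housing 44 mm across with dark bands, dark steel bush on top ending 36 mm above the flange's underside; a bright 14 mm rod rises from it to a round black rubber pad with a grey centre. 0.3 to 0.6 kg. It stands loose in a seat of the rack, any foot in any seat. Origin at the centre of its underside, z up
- top_b (a point): centre of the upper face of the rubber pad of foot_b: 40 mm across, 67 mm above the foot's underside (73 mm above the bench) when up, half a millimetre lower on the softest spring. It moves straight down by up to 15 mm against the spring in the housing, a hard stop, and rises by itself. The three springs differ clearly: 10 mm down, the resistance lies somewhere between 2.5 and 13 N, and no two are within 30 % of each other; at the stop it is under 18 N
- ring_b (a joint): orange travel ring, 22 mm across and 4 mm high, that grips the rod of foot_b by friction (0.5 N). It starts on the dark steel bush (0 to 1.5 mm); when the pad is pushed down, the bush pushes the ring up the rod and it stays there, so the value, in m, is the deepest that the pad has been pressed
- foot_c: one of three spring feet that look alike: steel flange 58 mm across and 6 mm thick, blue housing 44 mm across with dark bands, dark steel bush on top ending 36 mm above the flange's underside; a bright 14 mm rod rises from it to a round black rubber pad with a grey centre. 0.3 to 0.6 kg. It stands loose in a seat of the rack, any foot in any seat. Origin at the centre of its underside, z up
- top_c (a point): centre of the upper face of the rubber pad of foot_c: 40 mm across, 67 mm above the foot's underside (73 mm above the bench) when up, half a millimetre lower on the softest spring. It moves straight down by up to 15 mm against the spring in the housing, a hard stop, and rises by itself. The three springs differ clearly: 10 mm down, the resistance lies somewhere between 2.5 and 13 N, and no two are within 30 % of each other; at the stop it is under 18 N
- ring_c (a joint): orange travel ring, 22 mm across and 4 mm high, that grips the rod of foot_c by friction (0.5 N). It starts on the dark steel bush (0 to 1.5 mm); when the pad is pushed down, the bush pushes the ring up the rod and it stays there, so the value, in m, is the deepest that the pad has been pressed
- tag_left (a joint): red tag in front of the left seat: plate 36 mm wide, 44 mm from hinge to free edge, 3 mm thick, hinged along the rack's y at rack x = -24 mm, 19 mm above the bench. At 0 (rad) it stands up, sloping 34 degrees above level towards the rack's front (-x), free edge 44 mm above the bench; it reads up to 0.05 at the start and at 0.6 lies level, at its stop, its upper face 20.5 mm above the bench. Friction (1 to 2 N at the edge) holds it where it is left
- face_left (a point): point on the mid-line of the left tag, 24 mm from its hinge, in the middle of its thickness; moves with the tag
- tag_middle (a joint): red tag in front of the middle seat: plate 36 mm wide, 44 mm from hinge to free edge, 3 mm thick, hinged along the rack's y at rack x = -24 mm, 19 mm above the bench. At 0 (rad) it stands up, sloping 34 degrees above level towards the rack's front (-x), free edge 44 mm above the bench; it reads up to 0.05 at the start and at 0.6 lies level, at its stop, its upper face 20.5 mm above the bench. Friction (1 to 2 N at the edge) holds it where it is left
- face_middle (a point): point on the mid-line of the middle tag, 24 mm from its hinge, in the middle of its thickness; moves with the tag
- tag_right (a joint): red tag in front of the right seat: plate 36 mm wide, 44 mm from hinge to free edge, 3 mm thick, hinged along the rack's y at rack x = -24 mm, 19 mm above the bench. At 0 (rad) it stands up, sloping 34 degrees above level towards the rack's front (-x), free edge 44 mm above the bench; it reads up to 0.05 at the start and at 0.6 lies level, at its stop, its upper face 20.5 mm above the bench. Friction (1 to 2 N at the edge) holds it where it is left
- face_right (a point): point on the mid-line of the right tag, 24 mm from its hinge, in the middle of its thickness; moves with the tag
- vial_red: glass vial with black cap and red contents, 23 mm across, 53 mm high; not part of the job. Origin at the centre of its underside
- paste_syringe: white paste syringe with blue cap lying on the bench, 26x119x21 mm; not part of the job. Origin at the centre of its underside

How it is judged (in metres and radians):
On the way, in this order (a step that is already met when the one before it is completed fails the run):
1. each of the three pads has been pressed at least 6 mm down (shown by its travel ring) (value of joint each of ring_a, ring_b, ring_c above 0.006 m), for 0.1 s.
2. the tag in front of the softest foot (the one whose pad rests lowest in its foot) lies flat, the other two are up (((z of top_a in the frame of foot_a below 0.06675 m and horizontal distance between foot_a and seat_left below 0.02 m and value of joint tag_left above 0.5 rad and value of joint each of tag_middle, tag_right below 0.15 rad) or (z of top_a in the frame of foot_a below 0.06675 m and horizontal distance between foot_a and seat_middle below 0.02 m and value of joint tag_middle above 0.5 rad and value of joint each of tag_left, tag_right below 0.15 rad) or (z of top_a in the frame of foot_a below 0.06675 m and horizontal distance between foot_a and seat_right below 0.02 m and value of joint tag_right above 0.5 rad and value of joint each of tag_left, tag_middle below 0.15 rad) or (z of top_b in the frame of foot_b below 0.06675 m and horizontal distance between foot_b and seat_left below 0.02 m and value of joint tag_left above 0.5 rad and value of joint each of tag_middle, tag_right below 0.15 rad) or (z of top_b in the frame of foot_b below 0.06675 m and horizontal distance between foot_b and seat_middle below 0.02 m and value of joint tag_middle above 0.5 rad and value of joint each of tag_left, tag_right below 0.15 rad) or (z of top_b in the frame of foot_b below 0.06675 m and horizontal distance between foot_b and seat_right below 0.02 m and value of joint tag_right above 0.5 rad and value of joint each of tag_left, tag_middle below 0.15 rad) or (z of top_c in the frame of foot_c below 0.06675 m and horizontal distance between foot_c and seat_left below 0.02 m and value of joint tag_left above 0.5 rad and value of joint each of tag_middle, tag_right below 0.15 rad) or (z of top_c in the frame of foot_c below 0.06675 m and horizontal distance between foot_c and seat_middle below 0.02 m and value of joint tag_middle above 0.5 rad and value of joint each of tag_left, tag_right below 0.15 rad) or (z of top_c in the frame of foot_c below 0.06675 m and horizontal distance between foot_c and seat_right below 0.02 m and value of joint tag_right above 0.5 rad and value of joint each of tag_left, tag_middle below 0.15 rad))), for 0.2 s.
At the end, for the whole second after the job is handed in: the tag in front of the softest foot is within 0.1 rad of level, the other two are still up (less than 0.15 rad down); every travel ring shows that its pad was pressed at least 6 mm; all feet stand upright in their seats (within 8 mm) (all of step 1 and ((z of top_a in the frame of foot_a below 0.06675 m and horizontal distance between foot_a and seat_left below 0.02 m and value of joint tag_left above 0.5 rad and value of joint each of tag_middle, tag_right below 0.15 rad) or (z of top_a in the frame of foot_a below 0.06675 m and horizontal distance between foot_a and seat_middle below 0.02 m and value of joint tag_middle above 0.5 rad and value of joint each of tag_left, tag_right below 0.15 rad) or (z of top_a in the frame of foot_a below 0.06675 m and horizontal distance between foot_a and seat_right below 0.02 m and value of joint tag_right above 0.5 rad and value of joint each of tag_left, tag_middle below 0.15 rad) or (z of top_b in the frame of foot_b below 0.06675 m and horizontal distance between foot_b and seat_left below 0.02 m and value of joint tag_left above 0.5 rad and value of joint each of tag_middle, tag_right below 0.15 rad) or (z of top_b in the frame of foot_b below 0.06675 m and horizontal distance between foot_b and seat_middle below 0.02 m and value of joint tag_middle above 0.5 rad and value of joint each of tag_left, tag_right below 0.15 rad) or (z of top_b in the frame of foot_b below 0.06675 m and horizontal distance between foot_b and seat_right below 0.02 m and value of joint tag_right above 0.5 rad and value of joint each of tag_left, tag_middle below 0.15 rad) or (z of top_c in the frame of foot_c below 0.06675 m and horizontal distance between foot_c and seat_left below 0.02 m and value of joint tag_left above 0.5 rad and value of joint each of tag_middle, tag_right below 0.15 rad) or (z of top_c in the frame of foot_c below 0.06675 m and horizontal distance between foot_c and seat_middle below 0.02 m and value of joint tag_middle above 0.5 rad and value of joint each of tag_left, tag_right below 0.15 rad) or (z of top_c in the frame of foot_c below 0.06675 m and horizontal distance between foot_c and seat_right below 0.02 m and value of joint tag_right above 0.5 rad and value of joint each of tag_left, tag_middle below 0.15 rad)) and angle between each of foot_a, foot_b, foot_c's own z axis and vertical below 0.1 rad and (distance between foot_a and seat_left below 0.008 m or distance between foot_a and seat_middle below 0.008 m or distance between foot_a and seat_right below 0.008 m) and (distance between foot_b and seat_left below 0.008 m or distance between foot_b and seat_middle below 0.008 m or distance between foot_b and seat_right below 0.008 m) and (distance between foot_c and seat_left below 0.008 m or distance between foot_c and seat_middle below 0.008 m or distance between foot_c and seat_right below 0.008 m)); the robot touches nothing.
It fails at once if a foot is lifted by more than 6 mm out of its seat (height (world z) of any of foot_a, foot_b, foot_c above 0.012 m).
It fails at once if the fingers push a foot or its pad with more than 30 N (contact force between the fingers and foot_a above 30 N or contact force between the fingers and foot_b above 30 N or contact force between the fingers and foot_c above 30 N).
It fails at once if a thing that is not part of the job is moved by more than 20 mm (distance of any of vial_red, paste_syringe from where it was at the start of the episode above 0.02 m).
It also fails if it takes over 58 s, if anything falls off the work surface, if the arm or the gripper's body presses on something with over 40 N, if the wrist force passes 120 N, or if a joint passes its speed limit or range.

## Robot

A 6-joint arm with a two-finger parallel gripper is mounted at the origin on a cart in front of the work surface, level with it; the furniture and walls round the work are solid. World frame = base frame: x ahead of the robot, y to its left, z up, the work surface at z = 0. Lengths are in mm, angles in rad, forces in N, time in s.
With the tool pointing down it reaches from about 350 to 975 mm from the base axis. Payload 7.1 kg.
Tool frame: the origin (TCP) lies at the very end of the fingers, on their centre line; the grasp point (between the pads) lies 19 mm behind it; x points along the fingers, y is the direction in which the jaws open and shut, and the axes are right-handed (so a half turn about x gives the same grasp; the last joint's range is limited). The gripper opens to 88 mm and grips with 3 to 60 N. Pads are 20 mm wide; open, the fingers measure 115 mm over their backs; the gripper's body (75 mm by 178 mm) begins 61 mm behind the grasp point.
Start: joints at [1.254, 0.423, 1.63, -0, 1.089, -0.019], TCP at [183.354, 597.483, 189.075] pointing down, gripper open.
Joint ranges: [-3, 3], [-0.9, 2.11], [0.09, 2.58], [-1.31, 4.45], [0.11, 2.69], [-2.54, 2.54]. Speed limits (rad/s): [2.39, 2.39, 3.01, 3.14, 3.14, 3.14].

## Interface

Orientations are given as a rotation vector (axis times angle).
In Python, from workcell import ctrl gives the robot as it stands. The module is installed in compiled form; this text tells all that it offers.
- The arm moves only by the tool carry_out, never from a script. Its argument "commands" is a list of rows, each a list of 6 numbers: the shift along the tool's x, y, z in m, then the turn, a rotation vector about the tool's x, y, z in degrees. In form: [[tx, ty, tz, rx, ry, rz], ...]. A call has 1 to 8 rows; each row shifts and turns the pose as measured when the row begins, along the tool's axes as they then stand; what a row does not reach is not made up. A row lasts 1/8 s, in which the tool goes at most 62.5 mm and 10.7 degrees, less where a joint would pass 70% of its speed; a pose out of reach is approached as far as the arm can. A call with a gripper value outside its range is refused whole. "grip" is the closure, from 0 (fully open) to 1 (shut), set as the call begins (left out, the last holds). The fingers move at their own pace and stop on an object; the grip force is fixed at half the most. Time passes only in rows, so rows that do not move let the fingers close. It gives the time, the measured TCP pose, the force and the opening at its end, in the units of the state.
- ctrl.get_obs(): the state, without advancing time (a new reading comes with each control period).
- ctrl.get_image(name): name is "scene" or "top" or "wrist"; returns a dict with "pixels" (480x640x3 uint8, blue, green, red), "intrinsics" (3x3 intrinsics, pixels), "rvec" (rotation vector, rad) and "tvec" (3), from world to camera coordinates, as OpenCV has them. Camera axes: x right, y down, z forward; pixel columns grow to the right and rows downward; lengths in mm; the calibration is good to about 2 mm. A picture is of the moment at which its call begins. There is no depth.
- ctrl.close_job(): hands the job in, once; it reports no verdict.
The state is a dict: "t": time; "qpos": joint angles; "qvel": joint speeds; "joint_torque": joint torques, N m; "ee_pos": TCP position; "orientation": TCP orientation; "ft_force": force on the tool from outside, world axes, zero at the start; "moment": the same for the moment, N m; "width": finger opening in mm.
Only numpy, scipy, OpenCV 4.12 (cv2) and the standard library are available. Lean on these libraries where they do the work, as an engineer would, in place of code of your own. Each camera call takes 0.05 s, during which the arm holds its last target. There are 200 camera calls.

## Working session

There is one attempt and no reset: what is moved stays moved. The work goes in short steps, Python scripts to look and compute and a tool call to move; the robot and the scene stay as the last step left them, time stands still between calls to the robot, and variables do not carry over. Pictures are saved under pics/ and viewed, about 8 in all and at most 12, crops included, and the job is handed in when it is done.

Besides the shell and the picture viewer there is one more tool, called as name(argument=value, ...), one argument or row to a line, values as JSON. carry_out: Moves the arm, as the interface text tells. Its arguments: {"type":"object","properties":{"commands":{"type":"array"},"grip":{"type":"number"}},"required":["commands"]}

```bash
mkdir -p pics
python3 - <<'E'
from workcell import ctrl
import cv2
o=ctrl.get_obs();print({k:o[k] for k in('t','ee_pos','orientation','ft_force','width')})
for n in('scene','top'):
    d=ctrl.get_image(n);cv2.imwrite(f'pics/{n}0.png',d['pixels']);print(n,d['intrinsics'],d['rvec'],d['tvec'])
E
```

```text
{'t': 0.0, 'ee_pos': array([183.17353694, 596.92538075, 188.31463419]), 'orientation': array([ 0.23255781,  1.55837346, -0.23490972]), 'ft_force': array([ 0.30743717,  0.13681633, -0.65964182]), 'width': 87.84954120531255}
scene [[491.39701433   0.         325.20774278]
 [  0.         491.39701433 234.44623673]
 [  0.           0.           1.        ]] [ 2.12836877 -1.30476628  0.46219409] [-185.05530019  392.85556538  874.06238234]
top [[581.76296022   0.         319.1485796 ]
 [  0.         581.76296022 239.1297624 ]
 [  0.           0.           1.        ]] [ 2.10397015 -2.12368207  0.22272968] [  35.84276818  481.12351892 1290.32343761]
```

View pics/scene0.png

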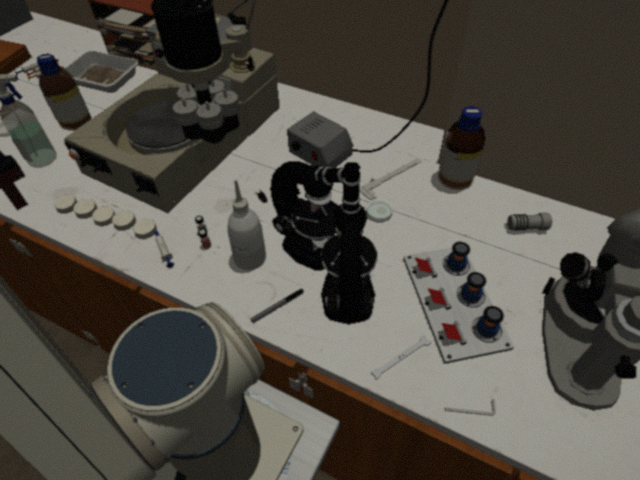

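View pics/top0.png

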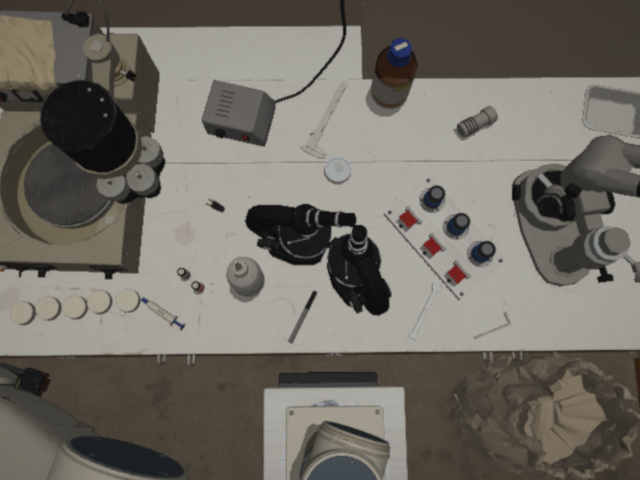

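The top view shows the rack at right: pads near (433,194), (459,221), (485,249), and tags near (408,218), (431,244), (456,272). I'll enlarge that part.

```bash
cat > h.py <<'E'
import numpy as np,cv2
from workcell import ctrl
def ray(d,uv,z):
    R=cv2.Rodrigues(np.array(d['rvec'],float))[0];t=np.array(d['tvec'],float).ravel()
    c=-R.T@t; v=R.T@np.linalg.inv(d['intrinsics'])@np.array([uv[0],uv[1],1.])
    return c+v*(z-c[2])/v[2]
def proj(d,p):
    return cv2.projectPoints(np.array(p,float).reshape(-1,1,3),np.array(d['rvec'],float),np.array(d['tvec'],float),np.array(d['intrinsics'],float),None)[0].reshape(-1,2)
def toolR(): return cv2.Rodrigues(np.array(ctrl.get_obs()['orientation'],float))[0]
E
python3 - <<'E'
from h import *
i=cv2.imread('pics/top0.png')[165:315,370:530]
cv2.imwrite('pics/crop.png',cv2.resize(i,None,fx=4,fy=4,interpolation=cv2.INTER_CUBIC))
E
```

```text
(no output)
```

View pics/crop.png

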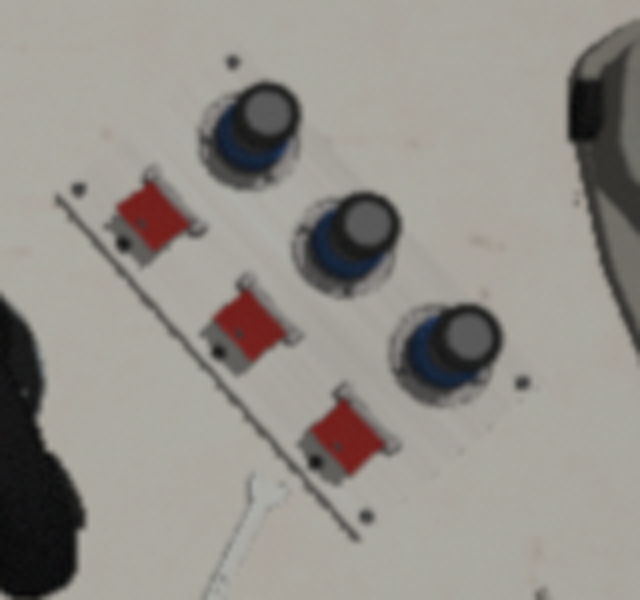

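The crop shows pad centres at crop (268,114), (368,224), (468,336). Tag centres are about (150,217), (250,326), (347,437), and the rack screws about (232,62), (79,189), (367,516), (522,382).

Run:
```python
from h import *
d=ctrl.get_image('top')
f=lambda u,v:(370+(u+.5)/4-.5,165+(v+.5)/4-.5)
P=[ray(d,f(*p),73)[:2] for p in((268,114),(368,224),(468,336))]
S=[ray(d,f(*p),12)[:2] for p in((232,62),(79,189),(367,516),(522,382))]
print(np.round(P),np.round(S))
ax=P[0]-P[2];a=np.arctan2(ax[1],ax[0]);print('y axis dir deg',np.degrees(a),np.linalg.norm(ax))
s=S[1]-S[2];print(np.degrees(np.arctan2(s[1],s[0])))
yd=ax/np.linalg.norm(ax);xd=np.array([yd[1],-yd[0]])
c=sum(S)/4;print('c',c,'from pads',sum(P)/3-36*xd,'xd',xd,'yd',yd)
for p,n in zip(P,'LMR'): print(n,p,'face tag',p-xd*(36+24+20))
o=ctrl.get_obs();print(o['ee_pos'],toolR())
```

```text
[[ 582. -240.]
 [ 517. -294.]
 [ 451. -346.]] [[ 633. -233.]
 [ 555. -138.]
 [ 357. -298.]
 [ 435. -394.]]
y axis dir deg 39.02370627253915 168.74378344340485
39.122190350879826
c [ 494.87306262 -265.82128228] from pads [ 494.11439379 -265.39140696] xd [ 0.62964188 -0.77688551] yd [0.77688551 0.62964188]
L [ 582.35165632 -240.04670928] face tag [ 531.98030566 -177.89586831]
M [ 516.73579273 -293.73628403] face tag [ 466.36444207 -231.58544306]
R [ 451.25705571 -346.29486287] face tag [ 400.88570505 -284.14402191]
[183.2038762  597.05512506 188.48080914] [[-3.72719151e-04  2.93405290e-01  9.55988074e-01]
 [-1.12401530e-03  9.55987413e-01 -2.93405525e-01]
 [-9.99999299e-01 -1.18390308e-03 -2.65227820e-05]]
```

carry_out(
  commands=[
    [-0.06,0,0,8.5,0,0],
    [-0.06,0,0,8.5,0,0],
    [-0.06,0,0,8.5,0,0],
    [-0.06,0,0,8.5,0,0],
    [0,0,0,0,0,0],
  ],
  grip=1,
)

```text
t: 0.78
ee_pos: [183.0, 596.4, 433.2]
orientation: [0.705, 1.45, -0.716]
ft_force: [-0.2, -0.3, -0.2]
width: 41.7
```

Run:
```python
from h import *
o=ctrl.get_obs();R=toolR();print(o['t'],o['ee_pos'],o['ft_force'],o['width'],R.round(4))
print(R.T@(np.array([582,-240,420])-o['ee_pos']))
```

```text
0.775 [183.01943506 596.42877414 433.21104838] [-0.16716177 -0.3090045  -0.21939048] 41.69153694749143 [[-0.0021  0.7899  0.6132]
 [-0.0064  0.6132 -0.7899]
 [-1.     -0.0056  0.0038]]
[  17.76533667 -197.6745545   905.30783743]
```

carry_out(
  commands=[
    [0,-0.012,0.056,0,0,0],
    [0,-0.012,0.056,0,0,0],
    [0,-0.012,0.056,0,0,0],
    [0,-0.012,0.056,0,0,0],
    [0,-0.012,0.056,0,0,0],
    [0,-0.012,0.056,0,0,0],
    [0,-0.012,0.056,0,0,0],
    [0,-0.012,0.056,0,0,0],
  ],
)

```text
t: 1.78
ee_pos: [384.6, 172.3, 424.7]
orientation: [0.681, 1.458, -0.716]
ft_force: [-0.2, 0.6, -1.0]
width: 0.7
```

carry_out(
  commands=[
    [0,-0.012,0.056,0,0,0],
    [0,-0.012,0.056,0,0,0],
    [0,-0.012,0.056,0,0,0],
    [0,-0.012,0.056,0,0,0],
    [0,-0.012,0.056,0,0,0],
    [0,-0.012,0.056,0,0,0],
    [0,-0.012,0.05,0,0,0],
    [0,0,0,0,0,0],
  ],
)

```text
t: 2.78
ee_pos: [561.2, -196.8, 414.8]
orientation: [0.676, 1.477, -0.719]
ft_force: [-0.7, 0.5, 0.5]
width: 0.6
```

```bash
cat >> h.py <<'E'
def go(p,yd=None):
    o=ctrl.get_obs();R=toolR();print('t',o['t'],'ee',np.round(o['ee_pos'],1),'F',np.round(o['ft_force'],2),'M',np.round(o['moment'],2),'w',round(o['width'],1),'yang',np.degrees(np.arctan2(R[1,1],R[0,1])),'down',R[:,0].round(3))
    print('rel',np.round(R.T@(np.array(p)-o['ee_pos']),1))
E
python3 - <<'E'
from h import *
go([582,-240,150])
E
```

```text
t 2.775 ee [ 561.2 -196.8  414.8] F [-0.68  0.49  0.5 ] M [-0.06  0.   -0.03] w 0.6 yang 38.93944199972413 down [-0.029 -0.015 -0.999]
rel [264.7  -2.4  48.5]
```

```bash
cat >> h.py <<'E'
    a=np.radians(39.02);y=np.array([np.cos(a),np.sin(a),0]);x=np.array([0,0,-1.]);D=np.c_[x,y,np.cross(x,y)]
    print('rot deg',np.degrees(cv2.Rodrigues(R.T@D)[0].ravel()).round(2))
E
python3 - <<'E'
from h import *
go([582,-240,150])
E
```

```text
t 2.775 ee [ 561.2 -196.8  414.8] F [-0.68  0.49  0.5 ] M [-0.06  0.   -0.03] w 0.6 yang 38.93944199972413 down [-0.029 -0.015 -0.999]
rel [264.7  -2.4  48.5]
rot deg [-0.09 -0.38  1.86]
```

carry_out(
  commands=[
    [0.05,0,0.016,0,-0.4,1.9],
    [0.05,0,0.016,0,0,0],
    [0.05,0,0.016,0,0,0],
    [0.05,0,0,0,0,0],
    [0.05,0,0,0,0,0],
    [0,0,0,0,0,0],
  ],
)

```text
t: 3.52
ee_pos: [585.9, -228.6, 153.4]
orientation: [0.694, 1.465, -0.689]
ft_force: [-1.2, 0.7, -0.2]
width: 0.0
```

Run:
```python
from h import *
go([582,-240,90])
d=ctrl.get_image('wrist');cv2.imwrite('pics/w1.png',d['pixels'])
for n,p in dict(L=(582.4,-240,73),M=(516.7,-293.7,73),R=(451.3,-346.3,73),tl=(532,-178,34)).items(): print(n,proj(d,p).round())
```

```text
t 3.525 ee [ 585.9 -228.6  153.4] F [-1.2   0.69 -0.19] M [-0.03  0.04  0.04] w 0.0 yang 39.28548811587059 down [-0.005  0.006 -1.   ]
rel [ 63.4 -10.2   6.8]
rot deg [ 0.27 -0.44  0.03]
L [[311. 244.]]
M [[206. 243.]]
R [[103. 242.]]
tl [[312. 140.]]
```

View pics/w1.png

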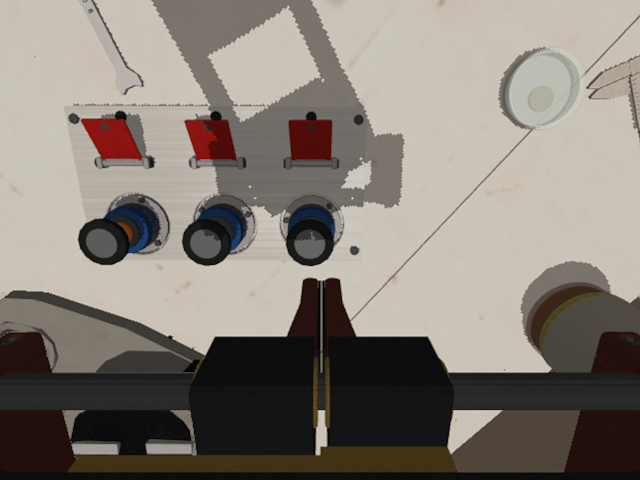

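The wrist view shows the pads at (310,242), (207,243), (103,241). These match the projected estimates within 2 px, so the positions hold. Next I go over the left pad.

carry_out(
  commands=[
    [0.03,-0.009,0.006,0,0,0],
    [0.03,0,0,0.3,-0.4,0],
    [0,0,0,0,0,0],
    [0,0,0,0,0,0],
  ],
)

```text
t: 4.08
ee_pos: [591.6, -240.8, 106.7]
orientation: [0.692, 1.437, -0.69]
ft_force: [-0.4, 0.4, -0.0]
width: 0.7
```

Run:
```python
from h import *
go([582.4,-240,80])
```

```text
t 4.075 ee [ 591.6 -240.8  106.7] F [-0.39  0.39 -0.05] M [-0.1   0.02  0.  ] w 0.7 yang 39.15261868037212 down [ 0.018 -0.008 -1.   ]
rel [26.5 -6.9 -6.9]
rot deg [ 0.13  1.   -0.55]
```

carry_out(
  commands=[
    [0.02,-0.007,-0.007,0,1.0,-0.5],
    [0,0,0,0,0,0],
    [0,0,0,0,0,0],
  ],
)

```text
t: 4.45
ee_pos: [583.3, -240.4, 88.6]
orientation: [0.693, 1.454, -0.691]
ft_force: [0.4, 0.4, -0.1]
width: 0.3
```

Run:
```python
from h import *
go([582.4,-240,80])
```

```text
t 4.45 ee [ 583.3 -240.4   88.6] F [ 0.43  0.36 -0.1 ] M [-0.05 -0.04  0.  ] w 0.3 yang 39.17107743111791 down [ 0.004 -0.001 -1.   ]
rel [ 8.6 -0.5 -0.9]
rot deg [ 0.15  0.17 -0.14]
```

carry_out(
  commands=[
    [0.012,0,0,0,0,0],
    [0,0,0,0,0,0],
    [0.005,0,0,0,0,0],
    [0.004,0,0,0,0,0],
    [0,0,0,0,0,0],
  ],
)

```text
t: 5.08
ee_pos: [583.4, -240.5, 66.0]
orientation: [0.693, 1.454, -0.691]
ft_force: [0.1, -0.9, -0.1]
width: 0.0
```

Run:
```python
from h import *
go([582.4,-240,63])
```

```text
t 5.075 ee [ 583.4 -240.5   66. ] F [ 0.07 -0.95 -0.12] M [-0.06 -0.   -0.08] w 0.0 yang 39.16890342210422 down [ 0.004 -0.001 -1.   ]
rel [ 3.  -0.5 -1. ]
rot deg [ 0.15  0.16 -0.14]
```

Seven millimetres down should already give some force, but the sensor reads none. I'll look before going lower.

Run:
```python
from h import *
o=ctrl.get_obs();print(o['joint_torque'])
d=ctrl.get_image('wrist')['pixels'][60:360,160:460]
s=ctrl.get_image('scene')['pixels'][215:335,400:520]
cv2.imwrite('pics/w2.png',np.hstack([cv2.resize(d,(400,400)),cv2.resize(s,(400,400),interpolation=cv2.INTER_CUBIC)]))
go([582.4,-240,63])
```

```text
[-3.09961470e-03 -5.82954061e+01 -2.21287268e+01  1.77447230e-02
  1.82486133e-02  2.06767404e-04]
t 5.175 ee [ 583.6 -240.5   66.4] F [-0.21 -0.49 -0.03] M [0.02 0.07 0.02] w 0.6 yang 39.16992616012428 down [ 0.004 -0.001 -1.   ]
rel [ 3.4 -0.6 -1.2]
rot deg [ 0.15  0.18 -0.15]
```

View pics/w2.png

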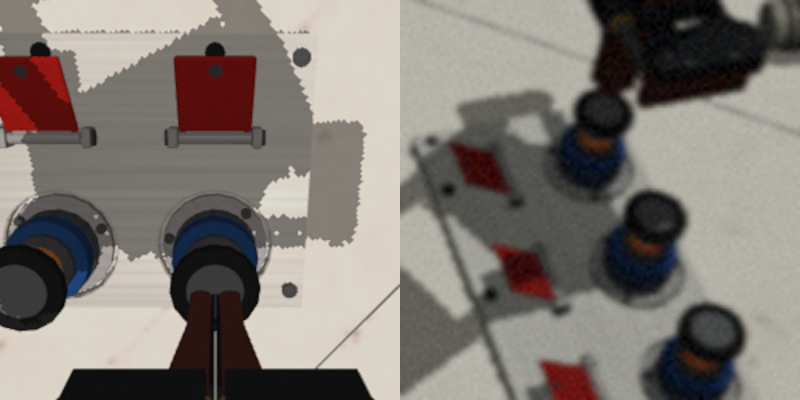

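Run:
```python
from h import *
e=ctrl.get_obs()['ee_pos']
d=ctrl.get_image('wrist');f=lambda p:((p-np.array([160,60]))*400/300).round(1)
print('wrist tcp',f(proj(d,e)),'pad73',f(proj(d,(582.4,-240,73))),'pad66',f(proj(d,(582.4,-240,66))),'pad59',f(proj(d,(582.4,-240,59))))
d=ctrl.get_image('scene');f=lambda p:((p-np.array([400,215]))*400/120).round(1)
print('scene tcp',f(proj(d,e)),'pads73',f(proj(d,[(582.4,-240,73),(516.7,-293.7,73),(451.3,-346.3,73)])),'L66',f(proj(d,(582.4,-240,66))))
```

```text
wrist tcp [[217.8 286.5]] pad73 [[216.5 290.1]] pad66 [[216.4 283.6]] pad59 [[216.3 277.6]]
scene tcp [[197.2 116.2]] pads73 [[197.8 110.9]
 [249.6 214.5]
 [305.4 328.5]] L66 [[195.8 117.5]]
```

Run:
```python
from h import *
e=ctrl.get_obs()['ee_pos']
def crop(n,u,v,w,rgn=400):
    d=ctrl.get_image(n);i=cv2.resize(d['pixels'][v:v+w,u:u+w],(rgn,rgn),interpolation=cv2.INTER_CUBIC)
    i=np.clip(i.astype(float)*1.8,0,255).astype('uint8')
    p=((proj(d,e)[0]-[u,v]+.5)*rgn/w).astype(int);cv2.drawMarker(i,tuple(int(x) for x in p),(0,255,0),0,12,1);return i
cv2.imwrite('pics/w3.png',np.hstack([crop('wrist',255,200,130),crop('scene',435,215,50)]))
```

```text
(no output)
```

View pics/w3.png

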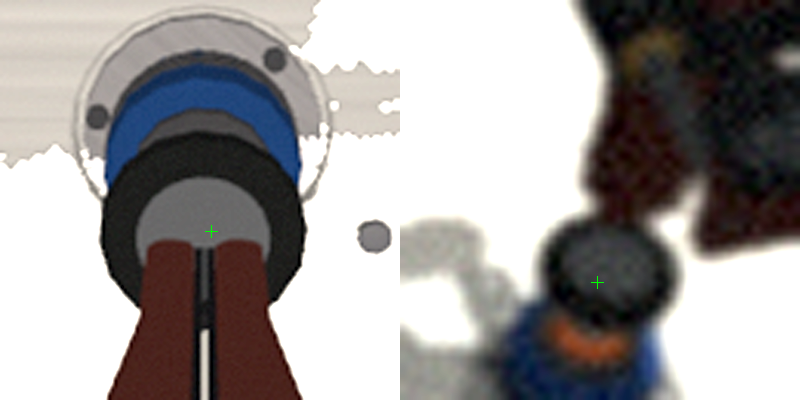

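Run:
```python
from h import *
A=ctrl.get_image('wrist');B=ctrl.get_image('scene')
def P(d): return d['intrinsics']@np.c_[cv2.Rodrigues(np.array(d['rvec'],float))[0],np.array(d['tvec'],float).ravel()]
def tri(a,b):
    X=cv2.triangulatePoints(P(A),P(B),np.array(a,float).reshape(2,1),np.array(b,float).reshape(2,1)).ravel();return (X[:3]/X[3]).round(1)
print('tip',tri((322.3,279.6),(460.6,241.9)))
print('pad',tri((255+203/3.08,200+237/3.08),(435+(608-400)/8,215+270/8)))
print(ctrl.get_obs()['ee_pos'])
for z in (66,73,80,90): print(z,ray(A,(322.3,279.0),z).round(1), ray(B,(460.6,241.9),z).round(1))
```

```text
tip [ 579.6 -237.1   95.2]
pad [ 583.5 -242.8   71.1]
[ 583.72113864 -240.58828769   66.63483303]
66 [ 585.2 -243.3   66. ] [ 607.3 -236.5   66. ]
73 [ 583.2 -240.9   73. ] [ 601.1 -237.    73. ]
80 [ 581.1 -238.5   80. ] [ 595.  -237.5   80. ]
90 [ 578.2 -235.    90. ] [ 586.1 -238.2   90. ]
```

The fingertips appear to end above the pad. The pad itself triangulates to about 71 mm, so it isn't pressed, and there is no force. I'll creep down with force checks.

carry_out(
  commands=[
    [0.003,0,0,0,0,0],
    [0,0,0,0,0,0],
  ],
)

```text
t: 5.72
ee_pos: [583.8, -240.6, 63.6]
orientation: [0.693, 1.453, -0.691]
ft_force: [0.5, 0.1, -0.5]
width: 0.5
```

carry_out(
  commands=[
    [0.003,0,0,0,0,0],
    [0,0,0,0,0,0],
  ],
)

```text
t: 5.98
ee_pos: [583.7, -240.6, 60.3]
orientation: [0.693, 1.453, -0.691]
ft_force: [-0.2, -0.3, 0.3]
width: 0.2
```

```bash
cat > v.py <<'E'
from h import *
import sys
e=ctrl.get_obs()['ee_pos']
def crop(n,u,v,w,rgn=400):
    d=ctrl.get_image(n);i=cv2.resize(d['pixels'][v:v+w,u:u+w],(rgn,rgn),interpolation=cv2.INTER_CUBIC)
    i=np.clip(i.astype(float)*1.8,0,255).astype('uint8')
    p=((proj(d,e)[0]-[u,v]+.5)*rgn/w).astype(int);cv2.drawMarker(i,tuple(int(x) for x in p),(0,255,0),0,12,1);return i
cv2.imwrite(sys.argv[1],np.hstack([crop('wrist',255,200,130),crop('scene',435,215,50)]))
E
python3 v.py pics/w4.png
```

```text
(no output)
```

View pics/w4.png

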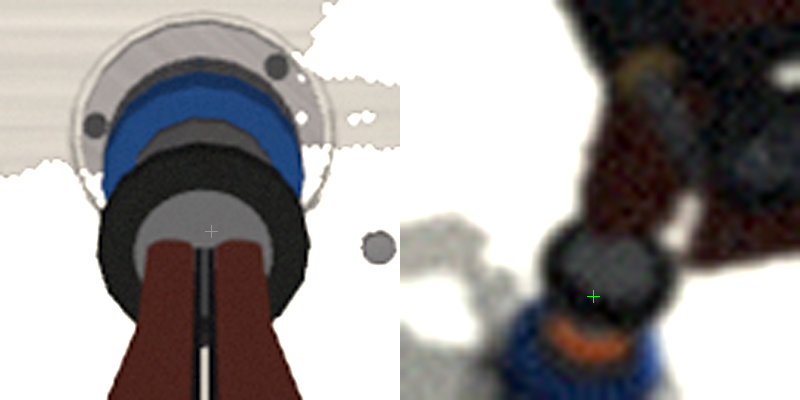

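The fingers moved down, but the pad hasn't. Both views put the real finger end about 25–28 mm above the reported TCP. I'll keep creeping down and let the force find the contact.

carry_out(
  commands=[
    [0.004,0,0,0,0,0],
    [0.003,0,0,0,0,0],
    [0,0,0,0,0,0],
  ],
)

```text
t: 6.45
ee_pos: [584.0, -240.7, 53.0]
orientation: [0.693, 1.452, -0.691]
ft_force: [-0.4, 0.5, -0.9]
width: 0.5
```

carry_out(
  commands=[
    [0.003,0,0,0,0,0],
    [0,0,0,0,0,0],
  ],
)

```text
t: 6.7
ee_pos: [584.0, -240.7, 49.7]
orientation: [0.693, 1.453, -0.691]
ft_force: [-0.6, -0.4, 0.1]
width: 0.5
```

carry_out(
  commands=[
    [0.003,0,0,0,0,0],
    [0,0,0,0,0,0],
  ],
)

```text
t: 6.95
ee_pos: [584.0, -240.7, 46.6]
orientation: [0.693, 1.453, -0.691]
ft_force: [-0.7, 0.0, 0.1]
width: 0.4
```

carry_out(
  commands=[
    [0.003,0,0,0,0,0],
    [0,0,0,0,0,0],
  ],
)

```text
t: 7.2
ee_pos: [584.0, -240.7, 43.4]
orientation: [0.693, 1.452, -0.691]
ft_force: [0.3, 0.4, 0.3]
width: 0.6
```

carry_out(
  commands=[
    [0.003,0,0,0,0,0],
    [0,0,0,0,0,0],
  ],
)

```text
t: 7.45
ee_pos: [584.1, -240.7, 40.2]
orientation: [0.693, 1.452, -0.691]
ft_force: [-0.1, -0.5, -0.2]
width: 0.4
```

Run:
```python
from h import *
F=[]
for _ in range(6): ctrl.get_image('top');F.append(ctrl.get_obs()['ft_force'])
print(np.mean(F,0),np.std(F,0));go([582.4,-240,42])
```

```text
[ 0.3951686  -0.01610195 -0.10667804] [0.2997792  0.44191057 0.58862596]
t 7.75 ee [ 584.4 -240.9   40.6] F [0.49 0.72 0.18] M [-0.07 -0.01 -0.02] w 0.3 yang 39.16990743287953 down [ 0.006 -0.002 -1.   ]
rel [-1.4 -1.  -1.9]
rot deg [ 0.15  0.27 -0.19]
```

```bash
python3 v.py pics/w5.png
```

```text
(no output)
```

View pics/w5.png

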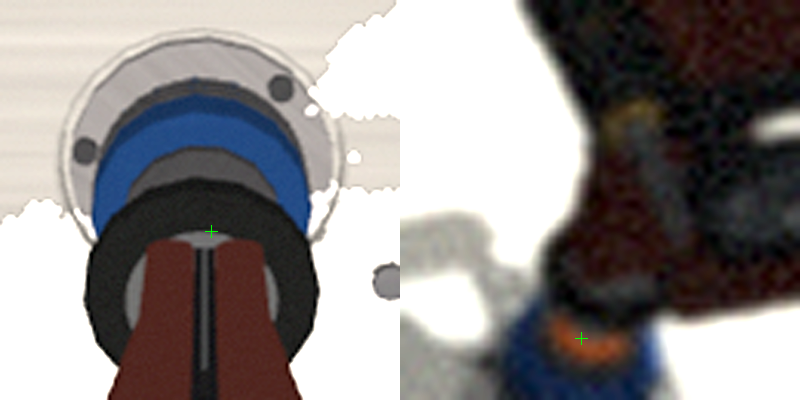

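The pad isn't pressed yet. The fingertips now cover most of it in the scene view, with their ends near (600,280), so they are just above contact. I'll creep on.

carry_out(
  commands=[
    [0.002,-0.001,-0.002,0,0,0],
    [0,0,0,0,0,0],
  ],
)

```text
t: 8.1
ee_pos: [583.0, -240.2, 39.0]
orientation: [0.693, 1.45, -0.691]
ft_force: [-0.4, 0.4, 2.2]
width: 0.6
```

carry_out(
  commands=[
    [0.002,0,0,0,0,0],
    [0,0,0,0,0,0],
  ],
)

```text
t: 8.35
ee_pos: [583.2, -240.3, 37.4]
orientation: [0.693, 1.449, -0.691]
ft_force: [-0.3, -0.1, 4.0]
width: 0.3
```

carry_out(
  commands=[
    [0.002,0,0,0,0,0],
    [0,0,0,0,0,0],
  ],
)

```text
t: 8.6
ee_pos: [583.4, -240.3, 35.7]
orientation: [0.693, 1.449, -0.691]
ft_force: [-0.6, -0.0, 5.1]
width: 0.6
```

Contact came at reported z ≈ 40, so the TCP offset is about 32 mm. I'll press on to roughly 10 mm.

carry_out(
  commands=[
    [0.002,0,0,0,0,0],
    [0,0,0,0,0,0],
  ],
)

```text
t: 8.85
ee_pos: [583.5, -240.4, 34.3]
orientation: [0.693, 1.449, -0.691]
ft_force: [-0.6, 1.0, 5.7]
width: 0.7
```

carry_out(
  commands=[
    [0.002,0,-0.0005,0,0,0],
    [0.0015,0,0,0,0,0],
    [0,0,0,0,0,0],
  ],
)

```text
t: 9.22
ee_pos: [583.6, -240.4, 32.3]
orientation: [0.692, 1.448, -0.691]
ft_force: [-1.9, 0.4, 8.6]
width: 0.1
```

```bash
cat > f.py <<'E'
from h import *
F=[];Z=[]
for _ in range(8):
    ctrl.get_image('top');o=ctrl.get_obs();F.append(o['ft_force']);Z.append(o['ee_pos'][2])
print('meanF',np.mean(F,0).round(2),'z',np.mean(Z).round(2));go([582.4,-240,75])
E
python3 f.py
```

```text
meanF [-2.23  0.78  8.28] z 32.35
t 9.625 ee [ 583.6 -240.4   32.3] F [-2.6   0.54  8.34] M [0.09 0.36 0.02] w 0.3 yang 39.173361146688165 down [ 0.009 -0.003 -1.   ]
rel [-42.7  -0.5  -0.7]
rot deg [ 0.15  0.47 -0.28]
```

carry_out(
  commands=[
    [0.002,0,0,0,0,0],
    [0,0,0,0,0,0],
  ],
)

```text
t: 9.88
ee_pos: [583.7, -240.4, 31.5]
orientation: [0.692, 1.448, -0.691]
ft_force: [-2.9, 1.0, 9.2]
width: 0.5
```

```bash
python3 f.py
python3 - <<'E'
from h import *
go([516.7,-293.7,80])
E
```

```text
meanF [-2.24  0.67  9.39] z 31.58
t 10.275 ee [ 583.7 -240.5   31.6] F [-2.45  0.09 10.15] M [ 0.11  0.41 -0.02] w 0.2 yang 39.17661617448338 down [ 0.009 -0.003 -1.   ]
rel [-43.5  -0.5  -0.8]
rot deg [ 0.16  0.48 -0.28]
t 10.275 ee [ 583.7 -240.5   31.6] F [-2.45  0.09 10.15] M [ 0.11  0.41 -0.02] w 0.2 yang 39.17661617448338 down [ 0.009 -0.003 -1.   ]
rel [-48.9 -85.3  -0.6]
rot deg [ 0.16  0.48 -0.28]
```

Left: about 9.4 N at roughly 8.5 mm. I'll lift and move to the middle pad.

carry_out(
  commands=[
    [-0.01,0,0,0,0,0],
    [-0.02,0,0,0,0.4,-0.3],
    [0,-0.043,0,0,0,0],
    [0,-0.043,0,0,0,0],
    [0,0,0,0,0,0],
    [0,0,0,0,0,0],
  ],
)

```text
t: 11.02
ee_pos: [514.8, -294.9, 61.2]
orientation: [0.691, 1.459, -0.692]
ft_force: [0.7, 0.1, -0.2]
width: 0.3
```

Run:
```python
from h import *
go([516.5,-293.5,43])
```

```text
t 11.025 ee [ 514.8 -294.9   61.2] F [ 0.67  0.11 -0.17] M [-0.02  0.03  0.08] w 0.3 yang 39.238700573498 down [-0.001 -0.    -1.   ]
rel [18.2  2.3  0. ]
rot deg [ 0.22 -0.04  0.07]
```

carry_out(
  commands=[
    [0.009,0.002,0,0,0,0],
    [0.009,0,0,0,0,0],
    [0,0,0,0,0,0],
  ],
)

```text
t: 11.4
ee_pos: [517.8, -291.8, 41.2]
orientation: [0.69, 1.46, -0.69]
ft_force: [-0.9, -0.3, 0.0]
width: 0.4
```

carry_out(
  commands=[
    [0.002,0,0,0,0,0],
    [0.002,0,0,0,0,0],
    [0,0,0,0,0,0],
  ],
)

```text
t: 11.78
ee_pos: [518.4, -291.7, 37.2]
orientation: [0.689, 1.46, -0.69]
ft_force: [-1.0, 1.1, 2.2]
width: 0.6
```

carry_out(
  commands=[
    [0.002,0,0,0,0,0],
    [0.002,0,0,0,0,0],
    [0,0,0,0,0,0],
  ],
)

```text
t: 12.15
ee_pos: [518.5, -291.8, 33.8]
orientation: [0.689, 1.459, -0.69]
ft_force: [-0.3, 0.9, 4.7]
width: 0.7
```

```bash
python3 f.py
python3 - <<'E'
from h import *
go([516.5,-293.5,32])
E
```

```text
meanF [-1.2   0.9   4.81] z 33.82
t 12.55 ee [ 518.5 -291.8   33.8] F [-1.75  0.64  4.9 ] M [0.08 0.29 0.  ] w 0.4 yang 39.41637932546964 down [-0.001 -0.    -1.   ]
rel [-41.3  82.2   0.5]
rot deg [ 0.4  -0.02  0.05]
t 12.55 ee [ 518.5 -291.8   33.8] F [-1.75  0.64  4.9 ] M [0.08 0.29 0.  ] w 0.4 yang 39.41637932546964 down [-0.001 -0.    -1.   ]
rel [ 1.8 -2.6  0. ]
rot deg [ 0.4  -0.02  0.05]
```

Now to the same reported height as on the left (31.6).

carry_out(
  commands=[
    [0.003,0,0,0,0,0],
    [0,0,0,0,0,0],
  ],
)

```text
t: 12.8
ee_pos: [518.6, -291.8, 31.0]
orientation: [0.689, 1.459, -0.69]
ft_force: [-1.8, 1.1, 7.1]
width: 0.6
```

```bash
python3 f.py
python3 - <<'E'
from h import *
go([451.2,-346.3,62])
E
```

```text
meanF [-1.75  1.3   6.92] z 31.16
t 13.2 ee [ 518.6 -291.8   31.2] F [-1.3   1.31  6.35] M [ 0.15  0.37 -0.03] w 0.3 yang 39.41472965704741 down [-0.001 -0.    -1.   ]
rel [-43.9  82.2   0.5]
rot deg [ 0.39 -0.01  0.05]
t 13.2 ee [ 518.6 -291.8   31.2] F [-1.3   1.31  6.35] M [ 0.15  0.37 -0.03] w 0.3 yang 39.41472965704741 down [-0.001 -0.    -1.   ]
rel [-30.7 -86.7  -0.7]
rot deg [ 0.39 -0.01  0.05]
```

Middle: 6.9 N at z 31.2. On to the right pad.

carry_out(
  commands=[
    [-0.01,0,0,0,0,0],
    [-0.02,0,0,0.4,0,0],
    [0,-0.044,0,0,0,0],
    [0,-0.043,0,0,0,0],
    [0,0,0,0,0,0],
    [0,0,0,0,0,0],
  ],
)

```text
t: 13.95
ee_pos: [452.2, -348.9, 66.8]
orientation: [0.693, 1.451, -0.696]
ft_force: [-0.2, -0.2, -0.1]
width: 0.2
```

Run:
```python
from h import *
go([451.2,-346.3,42])
```

```text
t 13.95 ee [ 452.2 -348.9   66.8] F [-0.24 -0.21 -0.09] M [0.02 0.02 0.11] w 0.2 yang 39.00632045029456 down [ 0.004 -0.004 -1.   ]
rel [24.8  0.9 -2.8]
rot deg [-0.01  0.32 -0.04]
```

carry_out(
  commands=[
    [0.012,0.001,-0.003,0,0.3,0],
    [0.01,0,0,0,0,0],
    [0,0,0,0,0,0],
  ],
)

```text
t: 14.32
ee_pos: [452.7, -344.2, 43.2]
orientation: [0.694, 1.457, -0.692]
ft_force: [-0.7, 0.4, 0.1]
width: 0.6
```

Run:
```python
from h import *
go([451.2,-346.3,42])
```

```text
t 14.325 ee [ 452.7 -344.2   43.2] F [-0.7   0.4   0.05] M [-0.1   0.02 -0.03] w 0.6 yang 39.14643510085399 down [ 0.001  0.001 -1.   ]
rel [ 1.2 -2.5  0.7]
rot deg [ 0.13 -0.01 -0.05]
```

carry_out(
  commands=[
    [0.002,-0.002,0,0,0,0],
    [0.003,0,0,0,0,0],
    [0,0,0,0,0,0],
  ],
)

```text
t: 14.7
ee_pos: [451.3, -345.3, 37.5]
orientation: [0.693, 1.458, -0.692]
ft_force: [-0.2, 0.5, -0.2]
width: 0.1
```

carry_out(
  commands=[
    [0.002,0,0,0,0,0],
    [0.002,0,0,0,0,0],
    [0,0,0,0,0,0],
  ],
)

```text
t: 15.08
ee_pos: [451.4, -345.5, 33.8]
orientation: [0.693, 1.457, -0.692]
ft_force: [-0.1, 1.4, 1.1]
width: 0.1
```

carry_out(
  commands=[
    [0.002,0,0,0,0,0],
    [0,0,0,0,0,0],
  ],
)

```text
t: 15.32
ee_pos: [451.4, -345.4, 31.9]
orientation: [0.693, 1.457, -0.692]
ft_force: [-1.1, 0.3, 2.6]
width: 0.7
```

```bash
python3 f.py
python3 - <<'E'
from h import *
go([451.2,-346.3,31.2])
E
```

```text
meanF [-0.56  0.87  2.11] z 31.93
t 15.725 ee [ 451.5 -345.4   31.9] F [-0.43  0.56  2.25] M [0.01 0.13 0.02] w 0.5 yang 39.17639838689987 down [ 0.001  0.001 -1.   ]
rel [-42.9 168.1   1. ]
rot deg [ 0.16 -0.   -0.06]
t 15.725 ee [ 451.5 -345.4   31.9] F [-0.43  0.56  2.25] M [0.01 0.13 0.02] w 0.5 yang 39.17639838689987 down [ 0.001  0.001 -1.   ]
rel [ 0.7 -0.8  0.5]
rot deg [ 0.16 -0.   -0.06]
```

The right pad is clearly softer, though it may also have been touched lower down. I'll press further to make sure of the depth and the slope.

carry_out(
  commands=[
    [0.003,0,0,0,0,0],
    [0,0,0,0,0,0],
  ],
)

```text
t: 15.98
ee_pos: [451.5, -345.4, 28.8]
orientation: [0.693, 1.457, -0.692]
ft_force: [-0.2, -0.0, 3.0]
width: 0.5
```

```bash
python3 f.py
```

```text
meanF [-0.75  0.91  2.81] z 29.03
t 16.375 ee [ 451.5 -345.5   29.1] F [-0.8   0.88  2.33] M [0.11 0.21 0.  ] w 0.6 yang 39.172921638891545 down [ 0.001  0.001 -1.   ]
rel [-45.8 168.1   0.9]
rot deg [ 0.15  0.01 -0.06]
```

carry_out(
  commands=[
    [0.0025,0,0,0,0,0],
    [0,0,0,0,0,0],
  ],
)

```text
t: 16.62
ee_pos: [451.5, -345.4, 26.5]
orientation: [0.693, 1.457, -0.692]
ft_force: [-0.8, 2.2, 3.1]
width: 0.5
```

```bash
python3 f.py
python3 - <<'E'
from h import *
go([400.9,-284.1,70])
E
```

```text
meanF [-0.94  0.88  3.76] z 26.65
t 17.025 ee [ 451.5 -345.5   26.7] F [-0.91  0.64  3.43] M [ 0.2   0.26 -0.01] w 0.6 yang 39.17534713088416 down [ 0.001  0.    -1.   ]
rel [-48.1 168.1   0.9]
rot deg [ 0.16  0.02 -0.06]
t 17.025 ee [ 451.5 -345.5   26.7] F [-0.91  0.64  3.43] M [ 0.2   0.26 -0.01] w 0.6 yang 39.17534713088416 down [ 0.001  0.    -1.   ]
rel [-43.4  -0.4 -79.6]
rot deg [ 0.16  0.02 -0.06]
```

The stiffnesses come out at about 1.1 N/mm left, 0.8 middle and 0.32 right, so the right foot is softest. I'll lift to above the right tag and check the travel rings on the way.

carry_out(
  commands=[
    [-0.012,0,0,0,0,0],
    [-0.03,0,0,0,0,0],
    [0,0,-0.04,0,0,0],
    [0,0,-0.04,0,0,0],
    [0,0,0,0,0,0],
    [0,0,0,0,0,0],
  ],
)

```text
t: 17.77
ee_pos: [402.5, -284.4, 72.8]
orientation: [0.691, 1.45, -0.692]
ft_force: [0.4, 1.0, 0.3]
width: 0.3
```

Run:
```python
from h import *
go([400.9,-284.1,35])
w=ctrl.get_image('wrist')['pixels']
s=ctrl.get_image('scene')['pixels'][225:345,400:520]
a=cv2.resize(w,(533,400));b=cv2.resize(s,(400,400),interpolation=cv2.INTER_CUBIC)
i=np.hstack([a[:, :400],b]);cv2.imwrite('pics/w6.png',np.clip(i*1.4,0,255).astype('uint8'))
```

```text
t 17.775 ee [ 402.5 -284.4   72.8] F [0.39 1.   0.28] M [-0.04  0.02 -0.03] w 0.3 yang 39.161090345794946 down [ 0.006 -0.004 -1.   ]
rel [37.7 -1.1 -1.5]
rot deg [ 0.14  0.4  -0.15]
```

View pics/w6.png

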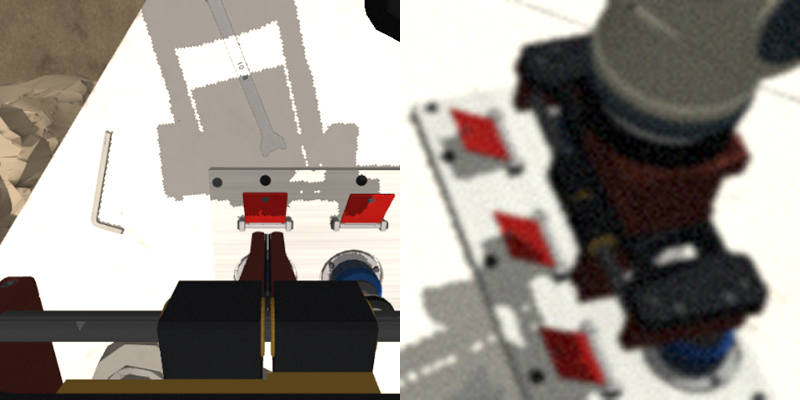

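The tags are all still up, but the hand hides the feet. I'll back off to see the rings.

carry_out(
  commands=[
    [-0.05,0,-0.04,0,0,0],
    [-0.05,-0.04,-0.04,0,0,0],
    [-0.05,-0.05,0,0,0,0],
    [-0.05,-0.05,0,0,0,0],
    [-0.05,0,0,0,0,0],
    [0,0,0,0,0,0],
  ],
)

```text
t: 18.62
ee_pos: [259.6, -309.5, 307.6]
orientation: [0.691, 1.452, -0.696]
ft_force: [0.2, 0.2, 0.1]
width: 0.4
```

Run:
```python
from h import *
go([400.9,-284.1,72])
d=ctrl.get_image('wrist');w=d['pixels']
s=ctrl.get_image('scene')['pixels'][225:345,410:510]
a=cv2.resize(w,(400,300));b=cv2.resize(s,(400,480),interpolation=cv2.INTER_CUBIC)
pp=proj(d,[(582.4,-240,60),(516.7,-293.7,60),(451.3,-346.3,60)]);print(pp)
u,v=np.clip(pp.mean(0)-[150,67],0,[340,345]).astype(int)
c=cv2.resize(w[v:v+135,u:u+300],(400,180))
i=np.hstack([np.vstack([a,c]),b]);cv2.imwrite('pics/w7.png',np.clip(i*1.4,0,255).astype('uint8'))
```

```text
t 18.625 ee [ 259.6 -309.5  307.6] F [0.2  0.17 0.14] M [-0.09 -0.02 -0.02] w 0.4 yang 39.0735178990736 down [ 0.003 -0.005 -1.   ]
rel [235.9 125.8  68.1]
rot deg [0.05 0.31 0.03]
[[535.42573307 302.45849751]
 [473.89096757 302.54232259]
 [413.10716844 302.19514463]]
```

View pics/w7.png

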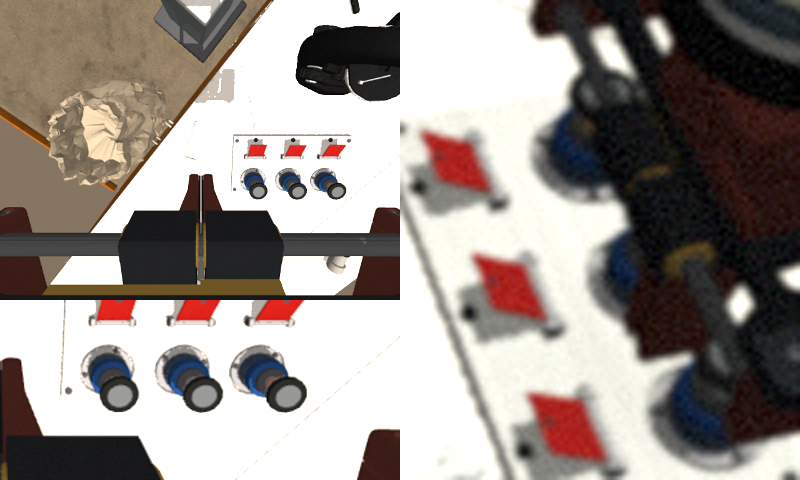

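No orange shows at the bushes any more, so the rings have moved up. I'll check the heights numerically from the orange pixels in the wrist image.

Run:
```python
from h import *
for n in('wrist','scene'):
    d=ctrl.get_image(n);h=cv2.cvtColor(d['pixels'],cv2.COLOR_BGR2HSV)
    for k,(x,y) in dict(L=(582.4,-240),M=(516.7,-293.7),R=(451.3,-346.3)).items():
        q=[proj(d,(x,y,z))[0].round(1).tolist() for z in(42,52,62,73)]
        c=np.array(q).mean(0).astype(int);r=25
        s=h[c[1]-r:c[1]+r,c[0]-r:c[0]+r];m=(s[...,0]>5)&(s[...,0]<22)&(s[...,1]>120)&(s[...,2]>30)
        ys,xs=np.nonzero(m);print(n,k,q,len(xs),(np.round([xs.min()+c[0]-r,xs.mean()+c[0]-r,xs.max()+c[0]-r,ys.min()+c[1]-r,ys.mean()+c[1]-r,ys.max()+c[1]-r],1) if len(xs) else ''))
```

```text
wrist L [[529.0, 301.0], [533.0, 304.4], [537.2, 307.9], [541.9, 311.9]] 11 [525.  527.3 530.  298.  300.3 303. ]
wrist M [[469.2, 301.1], [472.0, 304.4], [475.0, 307.9], [478.4, 311.9]] 0 
wrist R [[410.1, 300.7], [411.8, 304.0], [413.6, 307.5], [415.6, 311.5]] 0 
scene L [[456.6, 256.9], [457.5, 254.2], [458.4, 251.4], [459.4, 248.3]] 17 [443.  469.  481.  227.  257.6 269. ]
scene M [[471.7, 287.7], [472.7, 285.1], [473.7, 282.4], [474.9, 279.4]] 97 [470.  483.1 497.  258.  280.6 307. ]
scene R [[487.9, 321.6], [489.0, 319.0], [490.3, 316.5], [491.6, 313.6]] 26 [471.  481.7 513.  292.  307.  335. ]
```

The left ring sits at about 50 mm above the bench, roughly 8 mm of travel. The middle and right rings are hidden up under their pads, which fits pressing them as deep or deeper. Now to the right tag.

Run:
```python
from h import *
go([398.4,-281,45])
```

```text
t 18.825 ee [ 258.  -306.   302.3] F [-0.35 -0.46  0.45] M [-0.09  0.05 -0.  ] w 0.7 yang 39.19097416057117 down [-0.004  0.004 -1.   ]
rel [256.9 124.7  70.7]
rot deg [ 0.17 -0.3   0.02]
```

carry_out(
  commands=[
    [0.03,0.043,0.022,0,0,0],
    [0.05,0.043,0.022,0,0,0],
    [0.05,0.04,0.02,0,0,0],
    [0.05,0,0,0,0,0],
    [0.04,0,0,0,0,0],
    [0.02,0,0,0,0,0],
    [0,0,0,0,0,0],
  ],
)

```text
t: 19.7
ee_pos: [386.8, -269.9, 55.3]
orientation: [0.694, 1.48, -0.687]
ft_force: [-0.4, 0.2, -0.0]
width: 0.5
```

Run:
```python
from h import *
go([398.4,-281,12])
```

```text
t 19.7 ee [ 386.8 -269.9   55.3] F [-0.4   0.17 -0.03] M [-0.07  0.03  0.02] w 0.5 yang 39.48210567298685 down [-0.017  0.013 -1.   ]
rel [43.   2.2 16.8]
rot deg [ 0.46 -1.18  0.3 ]
```

carry_out(
  commands=[
    [0.01,0.002,0.0165,0.4,-1.2,0.3],
    [0.01,0,0,0,0,0],
    [0,0,0,0,0,0],
    [0,0,0,0,0,0],
  ],
)

```text
t: 20.2
ee_pos: [400.6, -282.7, 34.8]
orientation: [0.693, 1.453, -0.694]
ft_force: [-0.3, -0.1, 0.4]
width: 0.6
```

Run:
```python
from h import *
go([398.4,-281,12])
```

```text
t 20.2 ee [ 400.6 -282.7   34.8] F [-0.3  -0.11  0.44] M [-0.04 -0.03 -0.01] w 0.6 yang 39.07334689906725 down [ 0.003 -0.002 -1.   ]
rel [22.8 -0.7 -2.8]
rot deg [ 0.05  0.23 -0.06]
```

carry_out(
  commands=[
    [0.01,0,-0.003,0,0,0],
    [0.01,0,0,0,0,0],
    [0.006,0,0,0,0,0],
    [0,0,0,0,0,0],
  ],
)

```text
t: 20.7
ee_pos: [398.8, -280.4, 7.6]
orientation: [0.693, 1.452, -0.694]
ft_force: [1.1, -0.2, -0.2]
width: 0.4
```

carry_out(
  commands=[
    [0.005,0,0,0,0,0],
    [0.005,0,0,0,0,0],
    [0,0,0,0,0,0],
  ],
)

```text
t: 21.08
ee_pos: [399.0, -280.5, -2.9]
orientation: [0.693, 1.452, -0.694]
ft_force: [0.2, 0.4, 0.6]
width: 0.9
```

carry_out(
  commands=[
    [0.004,0,0,0,0,0],
    [0.004,0,0,0,0,0],
    [0,0,0,0,0,0],
  ],
)

```text
t: 21.45
ee_pos: [399.1, -280.6, -11.4]
orientation: [0.693, 1.452, -0.694]
ft_force: [0.1, 0.5, 0.6]
width: 0.4
```

carry_out(
  commands=[
    [0.003,0,0,0,0,0],
    [0,0,0,0,0,0],
  ],
)

```text
t: 21.7
ee_pos: [399.3, -280.8, -12.9]
orientation: [0.692, 1.451, -0.694]
ft_force: [-2.4, 0.6, 7.7]
width: 0.5
```

carry_out(
  commands=[
    [0.002,0,0,0,0,0],
    [0,0,0,0,0,0],
  ],
)

```text
t: 21.95
ee_pos: [399.3, -280.7, -12.7]
orientation: [0.692, 1.451, -0.694]
ft_force: [-1.2, 0.2, 1.4]
width: 0.3
```

Run:
```python
from h import *
go([398.4,-281,12])
d=ctrl.get_image('wrist');w=d['pixels'][60:360,100:500]
s=ctrl.get_image('scene')['pixels'][225:375,420:520]
i=np.hstack([cv2.resize(w,(480,360)),cv2.resize(s,(240,360),interpolation=cv2.INTER_CUBIC)]);cv2.imwrite('pics/w8.png',np.clip(i*1.3,0,255).astype('uint8'))
```

```text
t 21.95 ee [ 399.3 -280.7  -12.7] F [-1.22  0.18  1.44] M [ 0.07  0.12 -0.02] w 0.3 yang 39.070354565051154 down [ 0.005 -0.004 -1.   ]
rel [-24.7  -0.8  -0.2]
rot deg [ 0.05  0.35 -0.09]
```

View pics/w8.png

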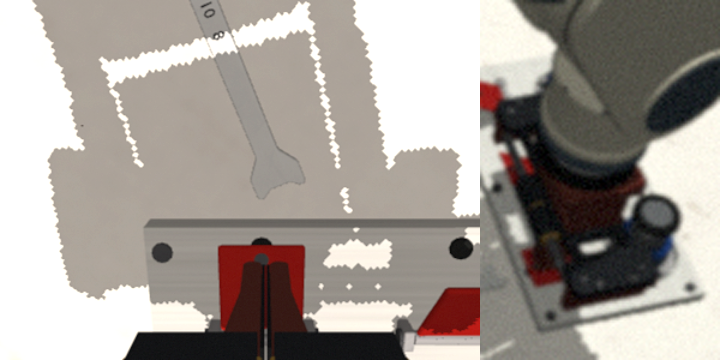

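Force rose to 7.7 N at z −12.9, which is the stop. The right tag looks level under the fingers and the neighbour still slopes up. I'll lift clear and check.

carry_out(
  commands=[
    [-0.02,0,0,0,0,0],
    [-0.05,0,0,0,0,0],
    [-0.05,0,0,0,0,0],
    [-0.06,0,0,0,0,0],
    [-0.06,0,-0.03,0,0,0],
    [-0.06,0,-0.04,0,0,0],
    [0,0,-0.05,0,0,0],
    [0,0,0,0,0,0],
  ],
)

```text
t: 23.05
ee_pos: [326.7, -191.5, 280.9]
orientation: [0.693, 1.448, -0.694]
ft_force: [0.9, -0.6, 0.3]
width: 0.3
```

Run:
```python
from h import *
go([398.4,-281,12])
d=ctrl.get_image('wrist')
P=np.array([(582.4,-240,40),(400.9,-284.1,30),(451.3,-346.3,40)]);c=proj(d,P);print(c)
u,v=np.clip(c.mean(0)-[110,90],0,[420,300]).astype(int);w=d['pixels'][v:v+180,u:u+220]
t=ctrl.get_image('top')['pixels'][165:315,370:530]
i=np.hstack([cv2.resize(w,(420,344),interpolation=cv2.INTER_CUBIC),cv2.resize(t,(367,344),interpolation=cv2.INTER_CUBIC)]);cv2.imwrite('pics/w9.png',i)
```

```text
t 23.05 ee [ 326.7 -191.5  280.9] F [ 0.9  -0.56  0.29] M [-0.07  0.06  0.  ] w 0.3 yang 39.023631833285854 down [ 0.008 -0.005 -1.   ]
rel [269.9  -1.4 112.4]
rot deg [ 0.    0.49 -0.18]
[[440.93564331 335.05112439]
 [321.05783955 280.04203807]
 [321.00723157 335.12192816]]
```

View pics/w9.png

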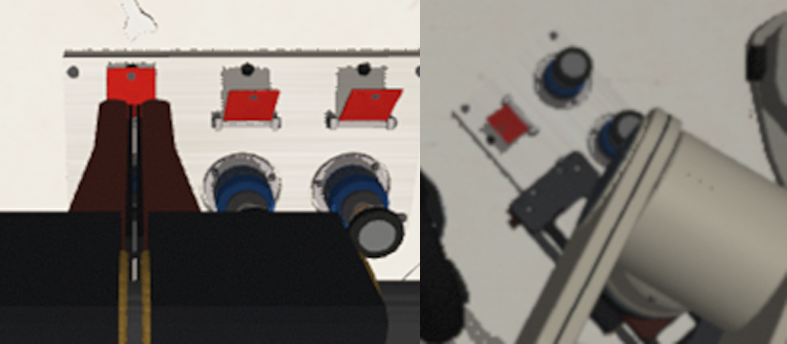

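The right tag lies level, with its free edge now out over the rack's front edge. The other two tags are up, and the visible feet stand in their seats. Handing in.

```bash
python3 -c "
from workcell import ctrl
print(ctrl.close_job())"
```

```text
the job is handed in; nothing more can be done
None
```

I pressed all three pads, found the right foot softest, pushed its tag down flat and handed the job in at about 23 s of the 58 s allowed. No verdict came back.

| Foot | Force at deepest press | Estimated depth | Stiffness |
|---|---|---|---|
| Left | 9.4 N | 8–9 mm | about 1.1 N/mm |
| Middle | 6.9 N | 8–9 mm | about 0.8 N/mm |
| Right | 3.8 N | 10–11 mm | about 0.32 N/mm |

- **Tag:** the right tag met its stop (7.7 N). The last picture shows it level and the left and middle tags up.
- **Feet:** the left and middle feet stand in their seats in the last picture. The hand hid the right foot there. It was upright in its seat in the picture before the tag was pressed.
- **At hand-in:** the arm was clear of everything, and the wrist force was at noise level.
- **Did not agree:** the closed fingertips ended about 33 mm short of the reported tool point, which I saw in both the wrist and scene pictures. I therefore found each contact by force, so the depths are estimates.
- **Not fully checked:** the left ring read about 8 mm from the wrist image. The middle and right rings were hidden up under their pads, so their travel is inferred from the presses. I took no close look at the vial and syringe at the end, but the arm only came near the rack.

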